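# Press a pulley bush home with locking pliers

### The arm

A 6-joint arm with a two-finger parallel gripper is mounted at the origin on the work surface. World frame = base frame: x ahead of the robot, y to its left, z up, the work surface at z = 0. Lengths are in mm, angles in rad, forces in N, time in s.
With the tool pointing down it reaches from about 275 to 750 mm from the base axis. Payload 10.2 kg.
Tool frame: the origin (TCP) lies at the very end of the fingers, on their centre line; the grasp point (between the pads) lies 19 mm behind it; z points along the fingers, y is the direction in which the jaws open and shut (so a half turn about z gives the same grasp; the last joint's range is limited). The gripper opens to 88 mm and grips with 3 to 60 N. Pads are 18 mm wide; open, the fingers measure 123 mm over their backs; the gripper's body (75 mm by 187 mm) begins 45 mm behind the grasp point.
Start: joints at [-1.399, 0.313, 1.498, -0, 1.331, -0.223], TCP at [201.915, -484.625, 238.72] pointing down, gripper open.
Joint ranges: [-2.94, 2.94], [-0.97, 2.17], [0.19, 2.56], [-1.23, 4.37], [0.02, 3.11], [-2.88, 2.88]. Speed limits (rad/s): [2.39, 2.39, 3.01, 3.14, 3.14, 3.14].

### API

Orientations are given as a unit quaternion [x, y, z, w].
In Python, from station import arm gives the robot as it stands.
- The arm moves only by the shell command python3 -m inch 'ROWS' [FORCE]. ROWS is JSON, a list that holds one entry, the list of rows, each a list of 7 numbers: the closure in counts, from 0 (fully open) to 255 (shut), then the shift along the tool's x, y, z in m, then the turn, a rotation vector about the tool's x, y, z in degrees. A call has 1 to 5 rows; each row shifts and turns the pose as measured when the row begins, along the tool's axes as they then stand; what a row does not reach is not made up. A row lasts 1/12 s, in which the tool goes at most 41.7 mm and 7.16 degrees, less where a joint would pass 70% of its speed; a pose out of reach is approached as far as the arm can. A call is refused whole if a number of a shift passes 0.0417 or a number of a turn 7.16, either way. A call with a gripper value outside its range is refused whole. The fingers move at their own pace and stop on an object; FORCE is the grip in N (left out, the last holds). Time passes only in rows, so rows that do not move let the fingers close. It gives the time, the measured TCP pose, the force and the opening at its end, in the units of the state.
- arm.get_obs(): the state, without advancing time (a new reading comes with each control period).
- arm.grab_frame(name): name is "side" or "top" or "wrist"; returns the picture (420x560x3 uint8, red, green, blue); there is no depth.
- arm.camera_params(name): a dict with "intrinsics" (3x3 intrinsics, pixels), "k1" (the pictures are not rectified: a ray, as slopes to the right and down, at radius r is drawn at 1 + k1 r^2 times it, then the intrinsics apply), "rvec" (rotation vector, rad) and "tvec" (3), from world to camera coordinates, as OpenCV has them. Camera axes: x right, y down, z forward; pixel columns grow to the right and rows downward; lengths in mm; the calibration is good to about 2 mm. A picture is of the moment at which its call begins: read the wrist's pose just before it. camera_params takes no time and is no camera call; for the wrist camera it gives the pose at the moment of the call.
- arm.close_job(): hands the job in, once; it reports no verdict.
Trained networks look in the newest picture that a camera, given by its name, has taken for a name from the list of things; names that differ only in an ending like _2 or _b are one class to them, and where a whole thing is asked for, a point or a joint stands for the part that bears it (a point fixed in the world has none). Each returns a list of dicts, best first, with "conf" (0 to 1); they miss things now and then, are a little off and sometimes report something else, mostly with a low value. They report only what shows in the picture. A call takes as long as a camera call.
- arm.recognise(camera, name): "pixel" ([column, row] in pixels, amid what is visible of it).
- arm.outline_of(camera, name): "mask" (420x560 bool, what is visible of it) and "pixel" ([column, row] in pixels, amid what is visible of it).
- arm.pinpoint(camera, name): "pixel" ([column, row] in pixels: a listed point, or the origin of a listed thing).
The state is a dict: "time": time; "joint_positions": joint angles; "dq": joint speeds; "joint_efforts": joint torques, N m; "tool_pos": TCP position; "eef_rot": TCP orientation; "wrist_force": force on the tool from outside, world axes, zero at the start; "ft_torque": the same for the moment, N m; "gripper_width": finger opening in mm.
Only numpy, scipy, OpenCV 4.12 (cv2) and the standard library are available. Lean on these libraries where they do the work, as an engineer would, in place of code of your own. Each camera call takes 0.05 s, during which the arm holds its last target.

### The job

Use the locking pliers bolted to the bench to press the flanged bush fully home into the small pulley standing in their jaws: squeeze the lever handle over centre until it stays locked by itself with your hand off it, without forcing it against its stop. Then flick the release lever so the jaws spring open, lift the pulley out and set it down in the shallow metal parts tray. Leave the other things on the bench where they are.

Things in the scene. Friction and masses are not known exactly. Their poses are not given: they have to be found in the camera images.
- pliers: Steel locking C-clamp pliers lying flat on a dark plate (225 x 115 x 8 mm) bolted to the bench; handles and arms span 38 to 58 mm above the bench. Origin on the bench under the jaw pivot; x along the tool to the jaws (handles at -x), y from the fixed handle (y = -16 mm) to the lever handle, z up. Plate: x -120 to 105, y -63 to 53 mm. Load no part of the pliers beyond 16 N: that bends the link.
- lever_grip (a point): On the lever handle's middle line, 13 mm from its free end, 48 mm above the bench; handle 14 mm thick, 20 tall. Sprung open: x -117 to -135, y 78 to 102 mm in the pliers' frame. Squeeze to -y: 2 to 10 N; past dead centre the force vanishes, it snaps on to a hard stop and stays; let go earlier it springs back. The unseen screw setting decides where: locked, y is anywhere from 1 to 42 mm (x -133).
- release_tail (a point): On the release lever, a dark steel strip 6 mm thick, 14 mm tall, hinged in the lever handle on its inner side. Point on its free tail, 30 mm beyond the lever handle's end, 16 mm from the tail's own end, 48 mm above the bench. Locked: x -170 to -178, y -20 to 32 mm in the pliers' frame. Flick it by pushing from its inner side to +y: 1 to 5 N and 15 to 40 mm unlock the pliers; the lever flies open.
- screw_knob (a point): Tail end of the fixed handle: end face of its adjusting-screw knob, 16 mm diameter, at x = -142, y = -16 mm in the pliers' frame, 48 mm above the bench. Behind it (x below -150 mm) the space on the inner side of the release tail is free. The screw is already set; leave it.
- release (a joint): Angle of the release lever relative to the lever handle (rad): 0 at rest (spring return), grows as the tail is pushed towards +y, up to 0.4; the pliers unlock at about 0.2.
- pulley_center (a point): Centre of the small aluminium V-belt pulley: 60 mm diameter, 18 mm wide, 0.13 kg, standing on edge in a plywood V-block between the jaws, axis level, 48 mm above the bench. Its y is the pulley's axis (at first along the pliers' y, bush on the +y face), z up. Jaws and pads reach 58 mm above the bench, the pulley 78. Home, the bush flange (26 mm diameter) stands 3 mm off the +y face.
- bush (a joint): How far the brass flanged bush has been pressed into the pulley (m): 0 as found, standing 4.5 mm proud; 0.0045 with its flange home on the pulley face. It needs about 8 N along the axis and stays where it is.
- tray_floor (a point): Centre of the floor of the shallow aluminium parts tray lined with rubber: outside 150 (x) x 130 (y) mm, walls 3 mm thick and 28 mm high above the bench, floor 6 mm above the bench. Axes along its sides. Fixed to the bench.
- socket: Bystander: stainless steel socket, 29 mm diameter, 36 mm tall, upright near the fixed handle. Origin under its centre.
- elbow: Bystander: grey PVC pipe elbow lying flat, 33 mm tall, legs 50 mm. Origin under its corner.
- spark_plug: Bystander: spark plug with blue ceramic, 75 mm long, lying. Origin under its middle.
- step_pulley: Bystander: larger two-step aluminium pulley, 80 mm diameter, 33 mm tall, lying flat. Origin under its centre.
- bolt_a: Bystander: hex bolt 50 mm long, lying. Origin under the head end.
- screwdriver: Bystander: screwdriver, 190 mm, lying at the back.

How it is judged:
By the outcome, as a careful person would: the job done as asked, in the order asked, and still so for the second after the job is handed in, with the robot touching nothing.
It also fails if it takes over 72 s, if anything falls off the work surface, if the arm or the gripper's body presses on something with over 40 N, if the wrist force passes 120 N, or if a joint passes its speed limit or range.

## Working session

There is one attempt and no reset: what is moved stays moved. The work goes in short steps, Python scripts to look and compute and a shell command to move; the robot and the scene stay as the last step left them, time stands still between calls to the robot, and variables do not carry over. Pictures are saved under pics/ and viewed, and the job is handed in when it is done.

```bash
ls; mkdir -p pics
cat > h.py <<'E'
import numpy as np, cv2
from station import arm
def K(name):
    p=arm.camera_params(name); return np.array(p["intrinsics"],float),float(p["k1"]),np.array(p["rvec"],float).ravel(),np.array(p["tvec"],float).ravel()
def ray(name,px):
    k,k1,r,t=K(name); R=cv2.Rodrigues(r)[0]
    s=cv2.undistortPoints(np.array([[px]],float),k,np.array([k1,0,0,0,0.]))[0,0]
    return -R.T@t, R.T@np.array([s[0],s[1],1.])
def atz(name,px,z):
    o,d=ray(name,px); return o+d*(z-o[2])/d[2]
def proj(name,P):
    k,k1,r,t=K(name); return cv2.projectPoints(np.array(P,float).reshape(-1,1,3),r,t,k,np.array([k1,0,0,0,0.]))[0].reshape(-1,2)
def tri(obs):
    A=np.zeros((3,3));b=np.zeros(3)
    for n,px in obs:
        o,d=ray(n,px);d=d/np.linalg.norm(d);M=np.eye(3)-np.outer(d,d);A+=M;b+=M@o
    return np.linalg.solve(A,b)
def snap(name,fn):
    im=arm.grab_frame(name); cv2.imwrite("pics/"+fn,cv2.cvtColor(im,cv2.COLOR_RGB2BGR)); return im
def st():
    o=arm.get_obs(); print("t",round(o["time"],2),"tcp",np.round(o["tool_pos"],1),"q",np.round(o["eef_rot"],3),"F",np.round(o["wrist_force"],1),"w",np.round(o["gripper_width"],1)); return o
E
python3 - <<'E'
from h import *
st()
for c in("top","side"):
    snap(c,c+"0.png")
    k,k1,r,t=K(c);print(c,k[0,0],k1,-cv2.Rodrigues(r)[0].T@t)
    for n in "pliers lever_grip release_tail screw_knob pulley_center tray_floor socket".split():
        for d in arm.pinpoint(c,n)[:2]: print(c,n,np.round(d["pixel"],1),round(d["conf"],2))
st()
E
```

```text
pics
t 0.0 tcp [ 201.9 -484.4  238.2] q [ 0.981  0.196  0.    -0.001] F [-0.4  0.2 -0.9] w 88.4
top 432.07184543406566 -0.07372855167657913 [ 504.6355044   -37.09078256 1293.94390081]
top pliers [280.7 236.9] 0.82
top lever_grip [243.8 204. ] 0.83
top release_tail [229.3 196.8] 0.57
top release_tail [383.7 251.9] 0.2
top screw_knob [231.9 235.3] 0.59
top pulley_center [301.2 249. ] 0.7
top tray_floor [384.1 250.6] 0.86
top socket [291.1 277.4] 0.61
side 452.28549614410474 -0.05709072111169918 [ 74.98163613 467.13812354 859.51370531]
side pliers [211.4 251.9] 0.65
side lever_grip [227.1 246.5] 0.67
side release_tail [210.9 249.2] 0.78
side screw_knob [249.7 275.7] 0.97
side pulley_center [319.  236.9] 0.83
side tray_floor [388.6 202.5] 0.83
side socket [341.2 276.9] 0.64
t 0.8 tcp [ 201.9 -484.6  238.7] q [ 0.981  0.196 -0.     0.   ] F [ 0.2 -0.1  0.4] w 88.1
```

View pics/top0.png

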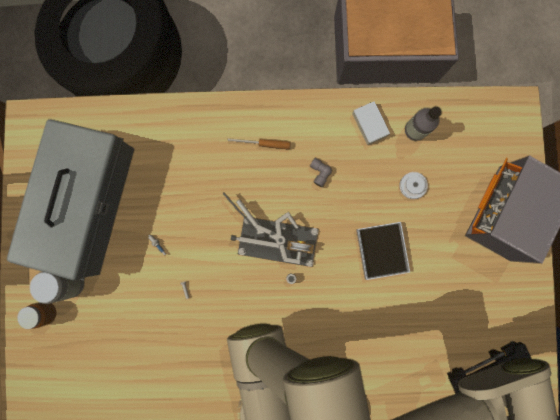

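View pics/side0.png

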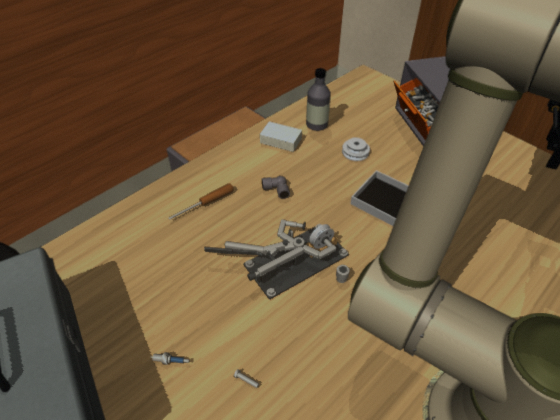

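Run:
```python
from h import *
for n,z,a,b in [("lever_grip",48,[243.8,204],[227.1,246.5]),("tail",48,[229.3,196.8],[210.9,249.2]),("knob",48,[231.9,235.3],[249.7,275.7]),("pulley",48,[301.2,249],[319,236.9]),("tray",6,[384.1,250.6],[388.6,202.5]),("socket",0,[291.1,277.4],[341.2,276.9]),("pliers",0,[280.7,236.9],[211,252])]:
    print(n,np.round(atz("top",a,z),1),np.round(atz("side",b,z),1),np.round(tri([("top",a),("side",b)]),1))
```

```text
lever_grip [621.4  84.6  48. ] [622.6 103.4  48. ] [627.9  91.4  31.9]
tail [643.5 126.4  48. ] [642.3 134.9  48. ] [646.3 129.6  39.3]
knob [531.7 120.5  48. ] [526.  120.2  48. ] [530.2 119.6  43.4]
pulley [487.5 -78.1  48. ] [494.9 -68.3  48. ] [492.  -74.4  44.9]
tray [ 475.6 -326.3    6. ] [ 467.6 -314.6    6. ] [ 475.3 -330.   -10.8]
socket [403.5 -47.4   0. ] [403.4 -48.3   0. ] [403.3 -47.6   0.8]
pliers [524.4 -19.4   0. ] [669.  120.4   0. ] [574.7  62.7  60.5]
```

Run:
```python
import cv2
a=cv2.imread("pics/top0.png");cv2.imwrite("pics/top0z.png",cv2.resize(a[180:300,215:335],None,fx=5,fy=5,interpolation=cv2.INTER_CUBIC))
a=cv2.imread("pics/side0.png");cv2.imwrite("pics/side0z.png",cv2.resize(a[190:310,200:360],None,fx=5,fy=5,interpolation=cv2.INTER_CUBIC))
```

```text
(no output)
```

View pics/top0z.png

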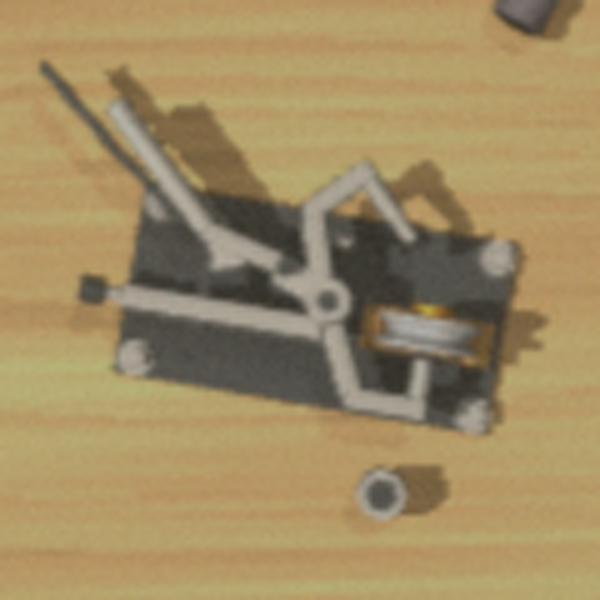

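View pics/side0z.png

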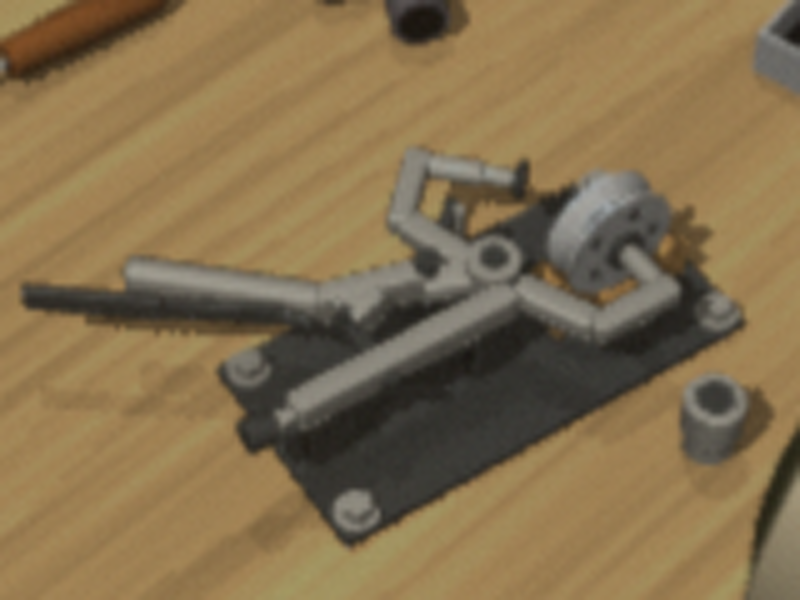

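```bash
cat > fit.py <<'E'
from h import *
from scipy.optimize import least_squares
P=[];
def T(x,y):return ("top",[215+(x+.5)/5-.5,180+(y+.5)/5-.5])
def S(x,y):return ("side",[200+(x+.5)/5-.5,190+(y+.5)/5-.5])
D=[((-120,-63,8),T(115,374)),((105,-63,8),T(490,433)),((105,53,8),T(519,240)),((0,0,60),T(327,300)),((-133,-16,48),T(93,290)),
((-120,-63,8),S(352,545)),((105,-63,8),S(745,322)),((-120,53,8),S(220,370)),((0,0,60),S(493,257)),((-133,-16,48),S(260,433))]
def W(v,p):
    c,s=np.cos(v[2]),np.sin(v[2]);return np.array([v[0]+c*p[0]-s*p[1],v[1]+s*p[0]+c*p[1],p[2]])
def res(v,only=None):
    return np.concatenate([proj(c,[W(v,p)])[0]-px for p,(c,px) in D if only in(None,c)])
if __name__=="__main__":
  for o in(None,"top","side"):
    f=least_squares(res,[515,-20,-1.6],args=(o,),x_scale=[1,1,.01]);print(o,np.round(f.x,3));print(np.round(f.fun.reshape(-1,2),1).tolist())
  v=least_squares(res,[515,-20,-1.6]).x
  for n,p in dict(lever=(-126,90,48),tail=(-174,5,48),lock=(-133,20,48),knob=(-142,-16,48)).items(): print(n,np.round(W(v,p),1))
  def inv(w):
    c,s=np.cos(v[2]),np.sin(v[2]);d=np.array(w[:2])-v[:2];return np.round([c*d[0]+s*d[1],-s*d[0]+c*d[1]],1)
  print(inv([621.4,84.6]),inv([622.6,103.4]),"tail",inv([643.5,126.4]),"pul",inv([487.5,-78.1]),inv([494.9,-68.3]))
  for a,nm in((T(120,105),"leverend top"),(T(43,66),"tail end")): print(nm,inv(atz(*a,58)))
  for a,nm in((S(128,270),"leverend side"),(S(25,293),"tail end")): print(nm,inv(atz(*a,53)))
E
python3 fit.py
```

```text
None [514.171 -17.741  -1.75 ]
[[-0.7, 0.7], [-0.6, 0.7], [-0.6, 0.5], [-0.1, 0.6], [0.3, 1.0], [-0.5, -0.5], [0.2, -1.5], [-1.3, -0.9], [-0.1, -0.2], [0.7, -0.5]]
top [516.147 -18.788  -1.751]
[[-0.4, -0.0], [-0.3, 0.0], [-0.3, -0.1], [0.2, -0.1], [0.7, 0.2]]
side [512.138 -16.7    -1.756]
[[-0.5, 0.2], [0.6, -0.5], [-1.1, -0.4], [0.2, 0.6], [0.8, 0.1]]
lever [625.1  90.2  48. ]
tail [550.  152.6  48. ]
lock [557.5 109.6  48. ]
knob [523.7 124.8  48. ]
[-119.8   87.3] [-138.5   85.2] tail [-164.8  101.6] pul [ 64.1 -15.5] [ 53.2 -10. ]
leverend top [-135.   94.]
tail end [-182.7  109.5]
leverend side [-139.5   91.2]
tail end [-184.9  105.7]
```

```bash
cat > go.py <<'E'
import sys
from h import *
from scipy.spatial.transform import Rotation as Ro
V=[514.171,-17.741,-1.75]
def W(p,v=V):
    c,s=np.cos(v[2]),np.sin(v[2]);return np.array([v[0]+c*p[0]-s*p[1],v[1]+s*p[0]+c*p[1],p[2]])
def inv(w,v=V):
    c,s=np.cos(v[2]),np.sin(v[2]);d=np.array(w[:2])-v[:2];return np.round([c*d[0]+s*d[1],-s*d[0]+c*d[1]],1)
def go(P,yaw=None):
    """yaw: world angle of tool y, deg"""
    o=st();R=Ro.from_quat(o["eef_rot"]); ty=R.as_matrix()[:,1]
    print("pliers xy",inv(o["tool_pos"]),"toolz",np.round(R.as_matrix()[:,2],3),"ty ang",np.round(np.degrees(np.arctan2(ty[1],ty[0])),1),"q",np.round(o["joint_positions"],2))
    d=R.inv().apply(np.array(P)-o["tool_pos"]);print("shift m",np.round(d/1000,4),"rows",round(max(abs(d))/41.7,1))
    y=np.radians(-10.27 if yaw is None else yaw);t=np.array([[0,np.cos(y),0],[0,np.sin(y),0],[0,0,-1.]]);t[:,0]=np.cross(t[:,1],t[:,2])
    print("turn",np.round((R.inv()*Ro.from_matrix(t)).as_rotvec(degrees=True),1))
if __name__=="__main__":
    a=[float(x) for x in sys.argv[1:]]
    go(W(a[:3]),a[3] if len(a)>3 else None)
E
python3 go.py -115 130 150
```

```text
t 0.8 tcp [ 201.9 -484.6  238.7] q [ 0.981  0.196 -0.     0.   ] F [ 0.2 -0.1  0.4] w 88.1
pliers xy [ 515.1 -224. ] toolz [ 0. -0. -1.] ty ang -67.4 q [-1.4   0.31  1.5  -0.    1.33 -0.22]
shift m [ 0.6394 -0.3369  0.0887] rows 15.3
turn [  0.    0.  -57.1]
```

```bash
python3 -m inch '[[[255,0.038,-0.02,0,0,0,0],[255,0.038,-0.02,0,0,0,0],[255,0.038,-0.02,0,0,0,0],[255,0.038,-0.02,0,0,0,0],[255,0.038,-0.02,0,0,0,0]]]' 20; python3 -m inch '[[[255,0.038,-0.02,0,0,0,0],[255,0.038,-0.02,0,0,0,0],[255,0.038,-0.02,0,0,0,0],[255,0.038,-0.02,0,0,0,0],[255,0.038,-0.02,0,0,0,0]]]'; python3 -m inch '[[[255,0,0,0,0,0,-7],[255,0,0,0,0,0,-7],[255,0,0,0,0,0,-7],[255,0,0,0,0,0,-7],[255,0,0,0,0,0,-7]]]'; python3 go.py -115 130 150
```

```text
time: 1.22
tool_pos: [334.2, -324.7, 237.6]
eef_rot: [0.982, 0.19, -0.0, 0.0]
wrist_force: [1.4, -1.1, 0.8]
gripper_width: 57.2
time: 1.63
tool_pos: [467.6, -164.3, 238.4]
eef_rot: [0.982, 0.19, 0.0, 0.002]
wrist_force: [0.8, -0.2, -0.5]
gripper_width: 23.6
time: 2.05
tool_pos: [472.2, -155.8, 238.4]
eef_rot: [0.876, 0.483, 0.001, 0.001]
wrist_force: [0.3, 0.1, 0.7]
gripper_width: 0.5
t 2.05 tcp [ 472.2 -155.8  238.4] q [0.876 0.483 0.001 0.001] F [0.3 0.1 0.7] w 0.5
pliers xy [143.3 -16.7] toolz [ 0.003 -0.002 -1.   ] ty ang -32.2 q [-0.55  0.25  1.58 -0.    1.31  0.01]
shift m [0.2944 0.0392 0.0885] rows 7.1
turn [  0.2   0.  -21.9]
```

```bash
python3 -m inch '[[[255,0.037,0.005,0,0,0,0],[255,0.037,0.005,0,0,0,0],[255,0.037,0.005,0,0,0,0],[255,0.037,0.005,0,0,0,0],[255,0.037,0.005,0,0,0,0]]]'; python3 -m inch '[[[255,0.02,0.002,0,0,0,-7],[255,0,0,0,0,0,-7],[255,0,0,0,0,0,-7],[255,0,0,0,0,0,0]]]'; python3 go.py -115 130 150
python3 - <<'E'
from go import *
snap("wrist","w1.png")
for n in "lever_grip release_tail screw_knob pulley_center".split():
    z=48
    for d in arm.pinpoint("wrist",n)[:2]: print(n,np.round(d["pixel"]),round(d["conf"],2),inv(atz("wrist",d["pixel"],z)))
E
```

```text
time: 2.47
tool_pos: [593.2, -11.3, 239.1]
eef_rot: [0.875, 0.484, 0.0, 0.002]
wrist_force: [0.1, -0.8, 1.1]
gripper_width: 0.2
time: 2.8
tool_pos: [609.2, 12.9, 237.3]
eef_rot: [0.767, 0.642, 0.0, 0.002]
wrist_force: [-0.4, -0.2, -0.3]
gripper_width: 0.6
t 2.8 tcp [609.2  12.9 237.3] q [0.767 0.642 0.    0.002] F [-0.4 -0.2 -0.3] w 0.6
pliers xy [-47.1  88. ] toolz [ 0.003 -0.002 -1.   ] ty ang -10.2 q [-0.17  0.5   1.23 -0.    1.41  0.01]
shift m [0.068  0.0418 0.0873] rows 2.1
turn [0.2 0.1 0.1]
lever_grip [272.  91.] 0.95 [-127.    87.4]
release_tail [286.  46.] 0.77 [-164.8   99.7]
pulley_center [181. 278.] 0.66 [ 65.3 -12.9]
```

View pics/w1.png

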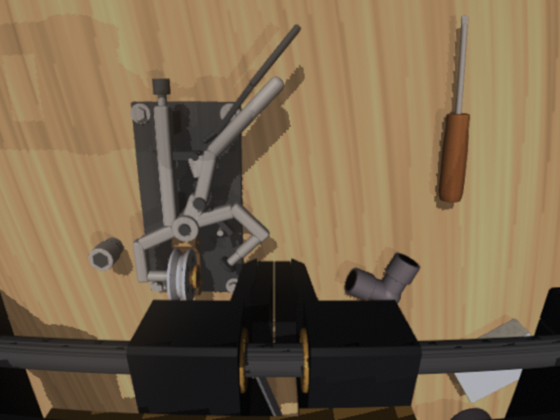

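```bash
python3 -m inch '[[[255,0.034,0.021,0,0,0,0],[255,0.034,0.021,0,0,0,0],[255,0,0,0.03,0,0,0],[255,0,0,0.04,0,0,0],[255,0,0,0.04,0,0,0]]]';  python3 go.py -114 130 40
```

```text
time: 3.47
tool_pos: [670.5, 70.5, 136.0]
eef_rot: [0.774, 0.633, 0.009, 0.01]
wrist_force: [2.0, 0.2, -0.8]
gripper_width: 0.4
t 3.47 tcp [670.5  70.5 136. ] q [0.774 0.633 0.009 0.01 ] F [ 2.   0.2 -0.8] w 0.4
pliers xy [-114.7  138.1] toolz [ 0.025 -0.004 -1.   ] ty ang -11.5 q [-0.07  0.71  1.14 -0.    1.26  0.13]
shift m [-0.001  -0.0106  0.0957] rows 2.3
turn [ 1.5 -0.  -1.2]
```

```bash
python3 -m inch '[[[255,0,-0.007,0.03,1,0,-1],[255,0,0,0.03,0,0,0],[255,0,0,0.025,0,0,0],[255,0,0,0,0,0,0]]]';  python3 go.py -114 130 40
```

```text
time: 3.8
tool_pos: [660.5, 70.8, 39.3]
eef_rot: [0.771, 0.636, -0.001, -0.001]
wrist_force: [-0.3, 1.1, -0.6]
gripper_width: 0.4
t 3.8 tcp [660.5  70.8  39.3] q [ 0.771  0.636 -0.001 -0.001] F [-0.3  1.1 -0.6] w 0.4
pliers xy [-113.2  128.2] toolz [-0.004  0.    -1.   ] ty ang -11.0 q [-0.07  0.81  1.23 -0.    1.1   0.12]
shift m [ 0.0008  0.0018 -0.0007] rows 0.0
turn [-0.2  0.  -0.7]
```

```bash
python3 -m inch '[[[255,0,-0.005,0,0,0,0],[255,0,-0.005,0,0,0,0],[255,0,0,0,0,0,0]]]';  python3 go.py -114 110 40|head -2;python3 -m inch '[[[255,0,-0.004,0,0,0,0],[255,0,-0.004,0,0,0,0]]]';  python3 go.py -114 110 40|head -2
```

```text
time: 4.05
tool_pos: [650.8, 72.1, 42.0]
eef_rot: [0.773, 0.635, -0.001, -0.001]
wrist_force: [0.6, 0.6, 0.3]
gripper_width: 0.5
t 4.05 tcp [650.8  72.1  42. ] q [ 0.773  0.635 -0.001 -0.001] F [0.6 0.6 0.3] w 0.5
pliers xy [-112.7  118.4] toolz [-0.002 -0.    -1.   ] ty ang -11.2 q [-0.07  0.79  1.27 -0.    1.09  0.13]
time: 4.22
tool_pos: [644.0, 73.4, 45.5]
eef_rot: [0.773, 0.635, 0.001, 0.001]
wrist_force: [0.3, 0.7, 0.8]
gripper_width: 0.6
t 4.22 tcp [644.   73.4  45.5] q [0.773 0.635 0.001 0.001] F [0.3 0.7 0.8] w 0.6
pliers xy [-112.9  111.5] toolz [ 0.004 -0.    -1.   ] ty ang -11.2 q [-0.07  0.77  1.3  -0.    1.07  0.13]
```

```bash
python3 -m inch '[[[255,0,-0.003,0.004,0,0,0],[255,0,-0.003,0.002,0,0,0]]]';  python3 go.py -114 110 40|head -2;python3 -m inch '[[[255,0,-0.003,0.002,0,0,0],[255,0,-0.003,0.001,0,0,0]]]';  python3 go.py -114 110 40|head -2
```

```text
time: 4.38
tool_pos: [638.4, 74.8, 41.7]
eef_rot: [0.773, 0.635, 0.003, 0.003]
wrist_force: [-0.5, -0.1, -0.3]
gripper_width: 0.6
t 4.38 tcp [638.4  74.8  41.7] q [0.773 0.635 0.003 0.003] F [-0.5 -0.1 -0.3] w 0.6
pliers xy [-113.2  105.8] toolz [ 0.008 -0.001 -1.   ] ty ang -11.2 q [-0.07  0.76  1.32 -0.    1.05  0.13]
time: 4.55
tool_pos: [633.3, 75.7, 39.5]
eef_rot: [0.773, 0.634, 0.004, 0.005]
wrist_force: [4.3, -1.2, 0.9]
gripper_width: 0.6
t 4.55 tcp [633.3  75.7  39.5] q [0.773 0.634 0.004 0.005] F [ 4.3 -1.2  0.9] w 0.6
pliers xy [-113.2  100.5] toolz [ 0.013 -0.001 -1.   ] ty ang -11.2 q [-0.06  0.75  1.35 -0.    1.03  0.13]
```

```bash
for i in 1; do python3 -m inch '[[[255,0,-0.003,0.001,0.4,0,0],[255,0,-0.003,0.001,0.4,0,0]]]'|grep -v eef;  python3 -m inch '[[[255,0,-0.003,0.001,0.4,0,0],[255,0,-0.003,0.001,0.4,0,0]]]'|grep -v eef;done;  python3 go.py -114 110 40|head -2
```

```text
time: 4.72
tool_pos: [628.2, 76.6, 38.2]
wrist_force: [4.2, -1.9, 1.7]
gripper_width: 0.2
time: 4.88
tool_pos: [623.1, 77.5, 36.9]
wrist_force: [5.5, -1.8, 2.1]
gripper_width: 0.8
t 4.88 tcp [623.1  77.5  36.9] q [ 0.773  0.634 -0.002 -0.004] F [ 5.5 -1.8  2.1] w 0.8
pliers xy [-113.1   90.2] toolz [-0.009  0.004 -1.   ] ty ang -11.3 q [-0.06  0.75  1.36  0.    1.04  0.13]
```

```bash
python3 -m inch '[[[255,0.001,-0.003,0,-0.2,0,0],[255,0.001,-0.003,0,0,0,0],[255,0.001,-0.003,0,0,0,0]]]'|grep -v eef;  python3 -m inch '[[[255,0.001,-0.003,0,0,0,0],[255,0.001,-0.003,0,0,0,0],[255,0.001,-0.003,0,0,0,0]]]'|grep -v eef;  python3 go.py -114 110 40|head -2
```

```text
time: 5.13
tool_pos: [615.2, 80.2, 37.1]
wrist_force: [3.1, -6.9, 1.1]
gripper_width: 0.1
time: 5.38
tool_pos: [606.7, 81.6, 37.1]
wrist_force: [3.3, -6.9, 1.7]
gripper_width: 0.7
t 5.38 tcp [606.7  81.6  37.1] q [ 0.773  0.634 -0.004  0.   ] F [ 3.3 -6.9  1.7] w 0.7
pliers xy [-114.3   73.3] toolz [-0.006 -0.005 -1.   ] ty ang -11.3 q [-0.06  0.72  1.42 -0.01  1.01  0.15]
```

```bash
python3 -m inch '[[[255,-0.001,-0.003,0,0,0,0],[255,-0.001,-0.003,0,0,0,0]]]'|grep -v eef
python3 - <<'E'
from go import *
snap("wrist","w2.png");go(W([-114,60,38]))
E
```

```text
time: 5.55
tool_pos: [601.6, 80.4, 37.5]
wrist_force: [7.7, -0.3, -0.4]
gripper_width: 0.6
t 5.6 tcp [601.1  80.4  37.5] q [ 0.773  0.634 -0.003  0.001] F [ 6.6 -0.6  0.4] w 0.5
pliers xy [-112.1   68. ] toolz [-0.003 -0.006 -1.   ] ty ang -11.3 q [-0.06  0.71  1.44 -0.01  0.99  0.14]
shift m [ 0.0018 -0.0081 -0.0005] rows 0.2
turn [-0.1  0.3 -1.1]
```

View pics/w2.png

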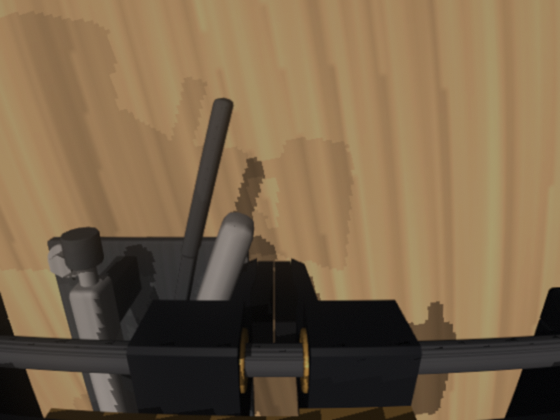

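```bash
python3 -m inch '[[[255,0,-0.003,0,0,0,0.5],[255,0,-0.003,0,0,0,0]]]'|grep -v eef;  python3 -m inch '[[[255,0,-0.003,0,0,0,0],[255,0,-0.003,0,0,0,0]]]'|grep -v eef;  python3 go.py -114 110 40|head -2
```

```text
time: 5.77
tool_pos: [596.6, 81.0, 37.7]
wrist_force: [6.2, -2.3, -1.5]
gripper_width: 0.4
time: 5.93
tool_pos: [591.6, 81.7, 37.7]
wrist_force: [7.0, -1.5, 0.2]
gripper_width: 0.5
t 5.93 tcp [591.6  81.7  37.7] q [ 0.777  0.63  -0.001  0.004] F [ 7.  -1.5  0.2] w 0.5
pliers xy [-111.6   58.4] toolz [ 0.004 -0.007 -1.   ] ty ang -11.9 q [-0.06  0.69  1.48 -0.01  0.97  0.16]
```

```bash
for i in a; do python3 -m inch '[[[255,0.0005,-0.0025,0,0,0,-0.5],[255,0.0005,-0.0025,0,0,0,0]]]'|grep -v eef;  python3 -m inch '[[[255,0.0005,-0.0025,0,0,0,0]]]'|grep force;  python3 -m inch '[[[255,0.0005,-0.0025,0,0,0,0]]]'|grep force; done; python3 go.py -114 110 40|head -2
```

```text
time: 6.1
tool_pos: [587.9, 82.7, 37.7]
wrist_force: [6.9, -5.9, -1.4]
gripper_width: 0.8
wrist_force: [6.6, -5.1, -1.0]
wrist_force: [6.6, -5.5, -1.1]
t 6.27 tcp [584.2  83.3  37.8] q [0.774 0.633 0.001 0.007] F [ 6.6 -5.5 -1.1] w 0.8
pliers xy [-111.9   50.9] toolz [ 0.01 -0.01 -1.  ] ty ang -11.4 q [-0.05  0.67  1.51 -0.01  0.95  0.15]
```

```bash
python3 -m inch '[[[255,-0.0005,-0.002,0,0.3,0.3,0],[255,0,-0.002,0,0,0,0]]]'|grep -v eef;  python3 -m inch '[[[255,0,-0.002,0,0,0,0]]]'|grep force;  python3 -m inch '[[[255,0,-0.002,0,0,0,0]]]'|grep force;python3 go.py -114 110 40|head -2
```

```text
time: 6.43
tool_pos: [581.0, 83.3, 37.7]
wrist_force: [6.6, -0.7, -0.9]
gripper_width: 0.3
wrist_force: [4.3, -2.7, -0.4]
wrist_force: [3.3, -1.6, -0.5]
t 6.6 tcp [577.4  83.9  37.7] q [0.774 0.633 0.002 0.004] F [ 3.3 -1.6 -0.5] w 0.3
pliers xy [-111.3   44.1] toolz [ 0.009 -0.003 -1.   ] ty ang -11.5 q [-0.06  0.66  1.53 -0.    0.94  0.15]
```

```bash
for i in 1; do python3 -m inch '[[[255,0,-0.002,0,0,0,0]]]'|grep force;  python3 -m inch '[[[255,0,-0.0015,0,0,0,0]]]'|grep force;done;python3 go.py -114 110 40|head -2
```

```text
wrist_force: [2.5, -2.6, 1.0]
wrist_force: [2.3, -1.2, 1.6]
t 6.77 tcp [573.3  84.5  37.5] q [0.774 0.633 0.002 0.004] F [ 2.3 -1.2  1.6] w 0.4
pliers xy [-111.2   39.9] toolz [ 0.007 -0.004 -1.   ] ty ang -11.5 q [-0.05  0.65  1.54 -0.    0.94  0.15]
```

```bash
for i in 1; do python3 -m inch '[[[255,0,-0.0015,0,0,0,0]]]'|grep force;  python3 -m inch '[[[255,0,-0.0015,0,0,0,0]]]'|grep force;done;python3 go.py -114 110 40|head -2
```

```text
wrist_force: [-0.0, -0.6, 1.3]
wrist_force: [-0.7, -0.3, 0.4]
t 6.93 tcp [568.8  85.5  36.9] q [0.774 0.633 0.    0.002] F [-0.7 -0.3  0.4] w 0.5
pliers xy [-111.3   35.3] toolz [ 0.004 -0.003 -1.   ] ty ang -11.5 q [-0.05  0.65  1.56 -0.    0.93  0.15]
```

Run:
```python
from go import *
snap("wrist","w3.png");st()
for n in "lever_grip release_tail screw_knob".split():
    for d in arm.pinpoint("wrist",n)[:2]: print(n,np.round(d["pixel"]),round(d["conf"],2),inv(atz("wrist",d["pixel"],48)))
st()
```

```text
t 6.98 tcp [568.4  85.6  36.8] q [0.774 0.633 0.    0.002] F [ 0.4  0.4 -0.8] w 0.8
lever_grip [215. 251.] 0.86 [-130.2   10.8]
release_tail [162. 158.] 0.75 [-170.4   -6.6]
screw_knob [152. 231.] 0.61 [-139.8  -14.4]
t 7.13 tcp [569.3  85.4  37. ] q [0.774 0.633 0.001 0.003] F [-0.3  0.3  0.6] w 0.3
```

View pics/w3.png

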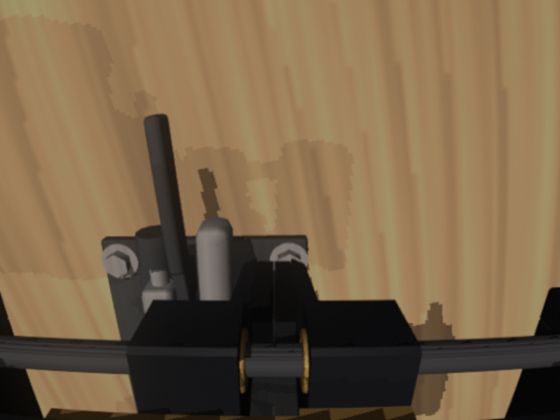

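```bash
python3 -m inch '[[[255,0,0.006,-0.01,0,0,0],[255,0,0.004,-0.04,0,0,0],[255,0,0,-0.04,0,0,0],[255,0,0,-0.03,0,0,0],[255,0,0,0,0,0,0]]]'|grep -v eef
python3 -m inch '[[[255,0,-0.025,-0.025,0,0,0],[255,-0.025,-0.025,-0.025,0,0,0],[255,-0.03,0,-0.02,0,0,0],[255,-0.025,0,0,0,0,0],[255,0,0,0,0,0,0]]]'|grep -v eef
python3 - <<'E'
from go import *
go(W([-174,-45,38]))
snap("wrist","w4.png")
for n in "lever_grip release_tail screw_knob pulley_center".split():
    for d in arm.pinpoint("wrist",n)[:2]: print(n,np.round(d["pixel"]),round(d["conf"],2),inv(atz("wrist",d["pixel"],48)))
E
```

```text
time: 7.55
tool_pos: [577.1, 84.2, 159.2]
wrist_force: [0.1, -0.5, 0.3]
gripper_width: 0.6
time: 7.97
tool_pos: [509.0, 15.2, 229.7]
wrist_force: [-0.3, -0.1, -1.0]
gripper_width: 0.9
t 7.97 tcp [509.   15.2 229.7] q [ 0.773  0.634 -0.004 -0.002] F [-0.3 -0.1 -1. ] w 0.9
pliers xy [-31.5 -11. ] toolz [-0.009 -0.002 -1.   ] ty ang -11.3 q [-0.2   0.29  1.55 -0.    1.31 -0.  ]
shift m [ 0.1426 -0.0349  0.1914] rows 4.6
turn [-0.5  0.2 -1. ]
lever_grip [297.  70.] 0.63 [-132.5    9.7]
release_tail [272.  23.] 0.94 [-170.8  -12.6]
screw_knob [270.  59.] 0.6 [-142.7  -14.9]
pulley_center [271. 266.] 0.7 [ 56.7 -16.5]
```

View pics/w4.png

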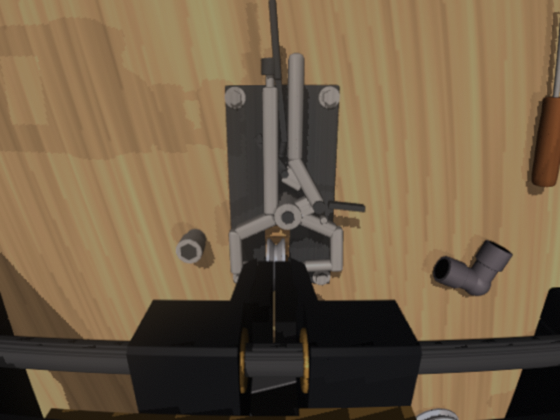

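Run:
```python
from h import *
a=snap("side","s4.png")[190:310,200:360];b=snap("top","t4.png")[180:300,215:335]
z=lambda a,f:cv2.resize(a[:,:,::-1],None,fx=f,fy=f,interpolation=cv2.INTER_CUBIC)
cv2.imwrite("pics/s4z.png",z(a,5))
```

```text
(no output)
```

View pics/s4z.png

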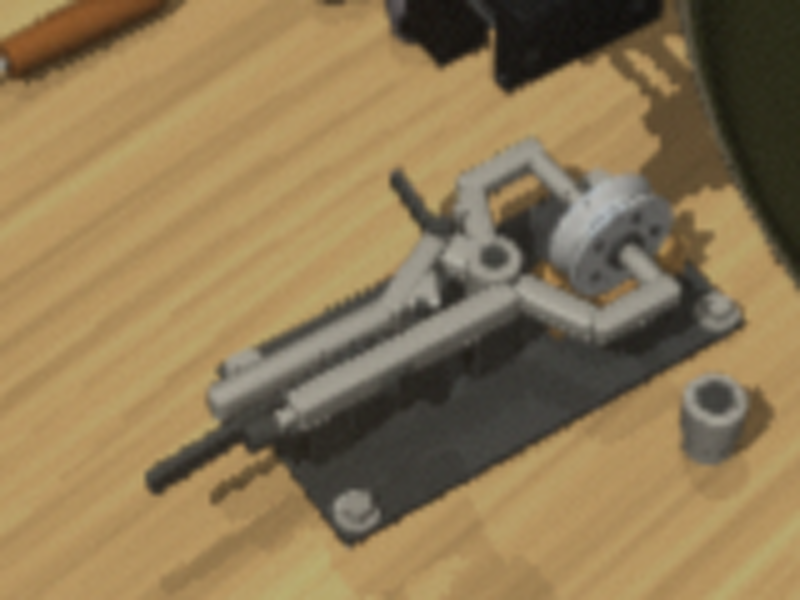

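```bash
python3 -m inch '[[[255,0.036,-0.009,0,0,0,0],[255,0.036,-0.009,0,0,0,0],[255,0.036,-0.009,0,0,0,-1],[255,0.03,-0.008,0,0,0,0],[255,0,0,0,0,0,0]]]'|grep -v eef
python3 -m inch '[[[255,0,0,0.04,0,0,0],[255,0,0,0.04,0,0,0],[255,0,0,0.03,0,0,0],[255,0,0,0,0,0,0]]]'|grep -v eef
python3 - <<'E'
from go import *
go(W([-174,-46,38]))
snap("wrist","w5.png")
for n in "lever_grip release_tail screw_knob".split():
    for d in arm.pinpoint("wrist",n)[:2]: print(n,np.round(d["pixel"]),round(d["conf"],2),inv(atz("wrist",d["pixel"],48)))
E
```

```text
time: 8.73
tool_pos: [501.2, 167.6, 226.3]
wrist_force: [0.1, -0.3, -0.6]
gripper_width: 0.4
time: 9.07
tool_pos: [500.2, 171.2, 113.3]
wrist_force: [0.1, -0.6, -0.2]
gripper_width: 0.3
t 9.07 tcp [500.2 171.2 113.3] q [ 0.764  0.645 -0.004 -0.003] F [ 0.1 -0.6 -0.2] w 0.3
pliers xy [-183.5  -47.4] toolz [-0.009 -0.001 -1.   ] ty ang -9.7 q [0.11 0.46 1.64 0.   1.05 0.28]
shift m [-0.0093  0.002   0.0753] rows 1.8
turn [-0.5  0.1  0.6]
lever_grip [357. 297.] 0.71 [-127.5   14.7]
release_tail [331. 245.] 0.74 [-167.2   -5.1]
screw_knob [324. 287.] 0.56 [-134.6   -7.4]
```

View pics/w5.png

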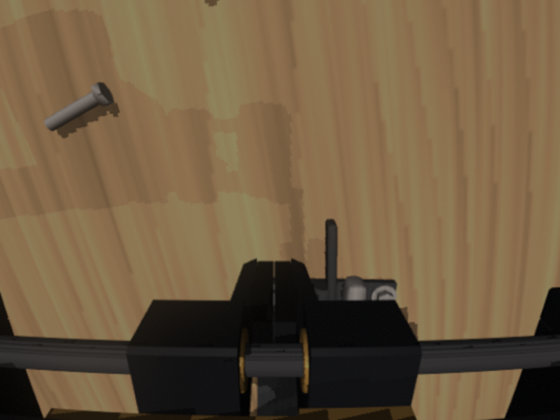

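```bash
python3 -m inch '[[[255,-0.007,0,0.03,0,0,0],[255,0,0,0.03,0,0,0],[255,0,0,0.013,0,0,0],[255,0,0,0,0,0,0]]]'|grep -v eef
python3 - <<'E'
from go import *
go(W([-174,-46,38]))
snap("wrist","w6.png")
E
```

```text
time: 9.6
tool_pos: [509.8, 164.5, 54.6]
wrist_force: [-0.5, -0.5, -0.0]
gripper_width: 0.7
t 9.6 tcp [509.8 164.5  54.6] q [0.765 0.644 0.009 0.006] F [-0.5 -0.5 -0. ] w 0.7
pliers xy [-178.5  -36.8] toolz [ 0.022  0.003 -1.   ] ty ang -9.7 q [0.09 0.54 1.69 0.   0.89 0.26]
shift m [-0.0046 -0.0096  0.0164] rows 0.4
turn [ 1.2 -0.4  0.5]
```

View pics/w6.png

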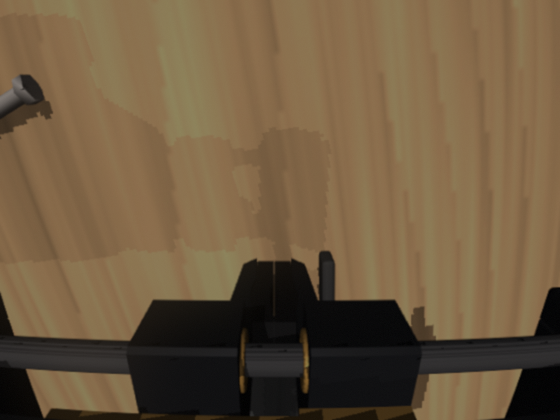

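```bash
python3 -m inch '[[[255,-0.003,-0.005,0.01,0.6,0,0],[255,0,0,0.006,0.6,0,0],[255,0,0,0,0,0,0]]]'|grep -v eef
python3 go.py -174 -42 40
python3 -m inch '[[[255,0,0.005,0,0,0,0],[255,0,0.005,0,0,0,0],[255,0,0.005,0,0,0,0]]]'|grep -v eef
python3 go.py -174 -42 40
```

```text
time: 9.9
tool_pos: [507.6, 162.6, 43.3]
wrist_force: [0.4, -0.8, 0.1]
gripper_width: 0.4
t 9.9 tcp [507.6 162.6  43.3] q [0.765 0.645 0.006 0.   ] F [ 0.4 -0.8  0.1] w 0.4
pliers xy [-176.3  -38.6] toolz [ 0.01   0.007 -1.   ] ty ang -9.7 q [0.09 0.56 1.69 0.01 0.88 0.25]
shift m [-0.0023 -0.0034  0.0033] rows 0.1
turn [ 0.5 -0.5  0.5]
time: 10.15
tool_pos: [523.8, 160.1, 45.1]
wrist_force: [-0.6, -0.2, 0.4]
gripper_width: 0.8
t 10.15 tcp [523.8 160.1  45.1] q [0.764 0.645 0.007 0.001] F [-0.6 -0.2  0.4] w 0.8
pliers xy [-176.7  -22.2] toolz [ 0.011  0.008 -1.   ] ty ang -9.7 q [0.08 0.58 1.65 0.01 0.9  0.24]
shift m [-0.0026 -0.0199  0.0048] rows 0.5
turn [ 0.6 -0.5  0.6]
```

```bash
python3 -m inch '[[[255,0,0.004,0.004,0.5,0,0],[255,0,0.004,0.002,0,0,0],[255,0,0.004,0.001,0,0,0]]]'|grep -v eef
python3 -m inch '[[[255,0,0.004,0.001,0,0,0],[255,0,0.004,0,0,0,0],[255,0,0.004,0,0,0,0]]]'|grep -v eef
python3 go.py -174 -42 40
```

```text
time: 10.4
tool_pos: [538.0, 157.9, 38.4]
wrist_force: [-1.3, 0.0, 1.2]
gripper_width: 0.1
time: 10.65
tool_pos: [551.1, 155.6, 36.7]
wrist_force: [-0.2, 0.2, 1.0]
gripper_width: 0.3
t 10.65 tcp [551.1 155.6  36.7] q [ 0.764  0.645  0.004 -0.003] F [-0.2  0.2  1. ] w 0.3
pliers xy [-177.2    5.4] toolz [ 0.003  0.009 -1.   ] ty ang -9.7 q [0.07 0.64 1.57 0.01 0.93 0.23]
shift m [-0.0027 -0.0474 -0.0034] rows 1.1
turn [ 0.1 -0.6  0.6]
```

Run:
```python
from go import *
snap("wrist","w7.png");st()
a=snap("side","s7.png")[190:310,200:360]
cv2.imwrite("pics/s7z.png",cv2.resize(a[:,:,::-1],None,fx=5,fy=5))
```

```text
t 10.7 tcp [551.8 155.4  36.7] q [ 0.765  0.645  0.004 -0.002] F [-0.8 -1.2 -0.9] w 0.8
```

View pics/w7.png

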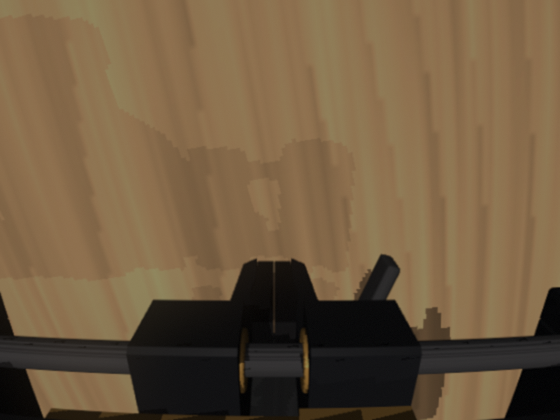

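View pics/s7z.png

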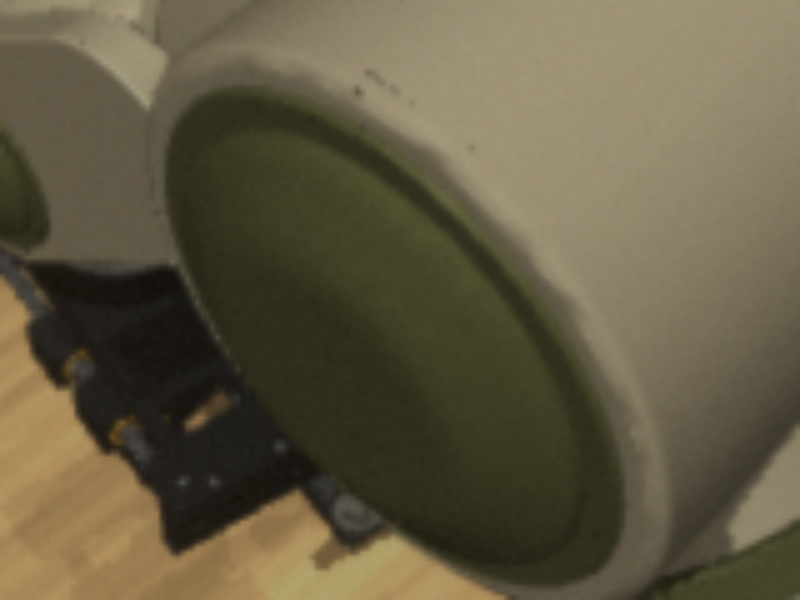

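```bash
python3 -m inch '[[[255,0,-0.012,0,0,0,0],[255,0,-0.005,-0.03,0,0,0],[255,0,0,-0.041,0,0,0],[255,0,0,-0.041,0,0,0],[255,0,0,-0.041,0,0,0]]]'|grep -v eef
python3 -m inch '[[[255,-0.035,0,-0.03,0,0,0],[255,-0.04,0,-0.01,0,0,0],[255,-0.04,0,0,0,0,0],[255,-0.02,0,0,0,0,0],[255,0,0,0,0,0,0]]]'|grep -v eef
python3 - <<'E'
from go import *
go(W([20,-16,230]))
snap("wrist","w8.png")
for n in "lever_grip release_tail screw_knob pulley_center".split():
    for d in arm.pinpoint("wrist",n)[:2]: print(n,np.round(d["pixel"]),round(d["conf"],2),inv(atz("wrist",d["pixel"],48)))
E
```

```text
time: 11.17
tool_pos: [529.0, 156.5, 186.2]
wrist_force: [0.9, -0.5, -0.4]
gripper_width: 0.3
time: 11.58
tool_pos: [508.8, 24.0, 234.6]
wrist_force: [-0.1, 0.2, -0.5]
gripper_width: 0.1
t 11.58 tcp [508.8  24.  234.6] q [ 0.763  0.646  0.004 -0.001] F [-0.1  0.2 -0.5] w 0.1
pliers xy [-40.1 -12.7] toolz [ 0.004  0.006 -1.   ] ty ang -9.4 q [-0.19  0.28  1.55  0.01  1.31 -0.02]
shift m [-0.06   -0.0041  0.0042] rows 1.4
turn [ 0.2 -0.4  0.8]
lever_grip [386.  87.] 0.92 [-131.4   87.1]
lever_grip [272.  70.] 0.52 [-143.   -16.1]
release_tail [404.  42.] 0.89 [-171.4   99.6]
screw_knob [274.  71.] 0.88 [-143.4  -15.3]
pulley_center [271. 277.] 0.5 [ 61.6 -14.3]
pulley_center [456. 286.] 0.24 [ 70.7 190.3]
```

View pics/w8.png

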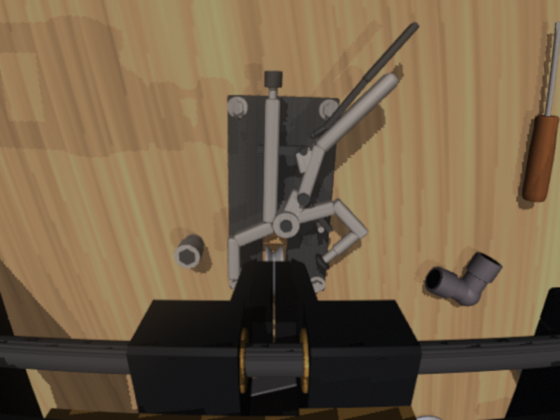

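```bash
python3 -m inch '[[[130,-0.04,0,0,0,0,0.5],[130,-0.04,0,0,0,0,0],[130,-0.04,0,0,0,0,0],[130,-0.04,0,0,0,0,0],[130,0,0,0,0,0,0]]]'|grep -v eef
python3 - <<'E'
from go import *
go(W([60,-16,100]))
im=snap("wrist","w9.png")
for n in "lever_grip screw_knob pulley_center bush tray_floor".split():
    for d in arm.pinpoint("wrist",n)[:2] if n!="bush" else arm.recognise("wrist",n)[:2]: print(n,np.round(d["pixel"]),round(d["conf"],2),inv(atz("wrist",d["pixel"],48 if n[0]!="t" else 6)))
cv2.imwrite("pics/w9z.png",cv2.resize(im[100:300,160:400,::-1],None,fx=3,fy=3,interpolation=cv2.INTER_CUBIC))
E
```

```text
time: 12.25
tool_pos: [483.9, -127.9, 230.4]
wrist_force: [-0.1, 1.2, -0.1]
gripper_width: 31.8
t 12.25 tcp [ 483.9 -127.9  230.4] q [ 0.759  0.651  0.003 -0.003] F [-0.1  1.2 -0.1] w 31.8
pliers xy [113.8 -10.1] toolz [ 0.     0.009 -1.   ] ty ang -8.8 q [-0.5   0.27  1.58  0.01  1.3  -0.35]
shift m [ 0.0527 -0.0043  0.1309] rows 3.1
turn [-0.1 -0.5  1.5]
pulley_center [274. 129.] 0.9 [ 58.4 -12.3]
bush [493. 157.] 0.51 [ 75.6 200.3]
tray_floor [290. 320.] 0.89 [295.9  15.1]
```

View pics/w9z.png

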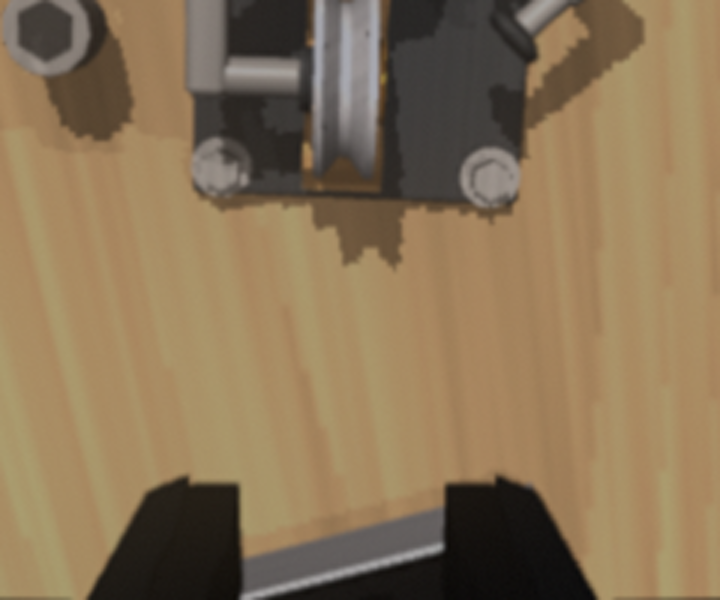

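```bash
python3 -m inch '[[[130,0.02,0.04,0.02,0,0,1],[130,0,0.04,0.02,0,0,0],[130,0,0.03,0.02,0,0,0],[130,0,0,0.02,0,0,0],[130,0,0,0,0,0,0]]]'|grep -v eef
python3 - <<'E'
from go import *
go(W([60,-16,100]))
im=snap("wrist","w10.png")
for d in arm.pinpoint("wrist","pulley_center")[:2]: print(np.round(d["pixel"]),round(d["conf"],2),inv(atz("wrist",d["pixel"],48 )))
p=proj("wrist",[W([59,-13,60])])[0].astype(int);print(p)
x=max(0,p[0]-100);y=max(0,p[1]-80)
cv2.imwrite("pics/w10z.png",cv2.resize(im[y:y+160,x:x+200,::-1],None,fx=4,fy=3.5,interpolation=cv2.INTER_CUBIC))
E
```

```text
time: 12.97
tool_pos: [594.7, -114.1, 153.6]
wrist_force: [-0.3, 0.6, -0.3]
gripper_width: 43.1
t 12.97 tcp [ 594.7 -114.1  153.6] q [ 0.76   0.649  0.005 -0.001] F [-0.3  0.6 -0.3] w 43.1
pliers xy [80.4 96.5] toolz [ 0.006  0.008 -1.   ] ty ang -9.0 q [-0.39  0.56  1.36  0.01  1.22 -0.23]
shift m [ 0.0225 -0.1122  0.0534] rows 2.7
turn [ 0.2 -0.5  1.3]
[127. 179.] 0.57 [ 63.1 -12.4]
[119 177]
```

View pics/w10z.png

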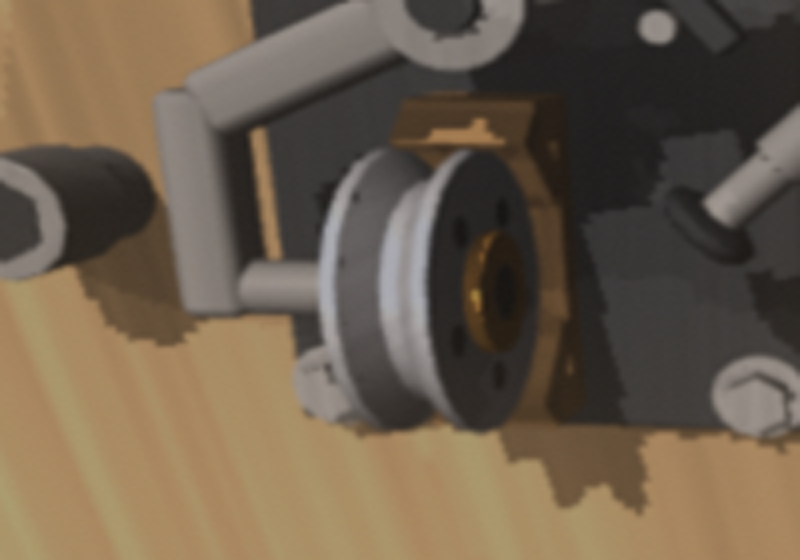

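Run:
```python
from go import *
im=cv2.imread("pics/w10.png")[97:257,19:219]
a=np.linspace(0,2*np.pi,60)
def circ(cx,y,r): return proj("wrist",[W([cx+r*np.cos(t),y,48+r*np.sin(t)]) for t in a])-[19,97]
for cx,yc in((62,-13),(60,-13),(62,-11)):
  f=circ(cx,yc+9,30);print(cx,yc,"face x,y range",f.min(0).round(1)*[4,3.5],f.max(0).round(1)*[4,3.5])
  for h in(3,7.5):
    g=circ(cx,yc+9+h,13);print(h,g.min(0).round(1)*[4,3.5],g.max(0).round(1)*[4,3.5])
```

```text
62 -13 face x,y range [411.6  139.65] [529.2 422.1]
3 [466.8 221.2] [516. 343.]
7.5 [491.6 221.2] [538.4  343.35]
60 -13 face x,y range [410.4 130.2] [528.4  413.35]
3 [466.   211.75] [515.2 333.9]
7.5 [490.8 212.1] [537.6  334.25]
62 -11 face x,y range [423.2 140. ] [538.8  422.45]
3 [478.  221.2] [526. 343.]
7.5 [502.8  221.55] [548.8  343.35]
```

```bash
python3 -m inch '[[[130,0.007,-0.036,-0.005,0,0,1.3],[130,0.007,-0.036,0,0,-0.5,0],[130,0.005,-0.03,0,0,0,0],[130,0,0,0,0,0,0],[130,0,0,0,0,0,0]]]'|grep -v eef
python3 - <<'E'
from go import *
go(W([61.5,-11.5,63]))
im=snap("wrist","w11.png")
for d in arm.pinpoint("wrist","pulley_center")[:2]: print(np.round(d["pixel"]),round(d["conf"],2),inv(atz("wrist",d["pixel"],48 )))
E
```

```text
time: 13.48
tool_pos: [493.8, -76.0, 168.0]
wrist_force: [0.4, -0.5, 0.1]
gripper_width: 42.7
t 13.48 tcp [493.8 -76.  168. ] q [0.768 0.641 0.005 0.008] F [ 0.4 -0.5  0.1] w 42.7
pliers xy [61.  -9.7] toolz [ 0.017 -0.006 -1.   ] ty ang -10.3 q [-0.39  0.32  1.69  0.    1.12 -0.21]
shift m [-0.0002 -0.0037  0.1049] rows 2.5
turn [ 1.   0.2 -0. ]
[268. 201.] 0.74 [ 63.2 -11.1]
```

View pics/w11.png

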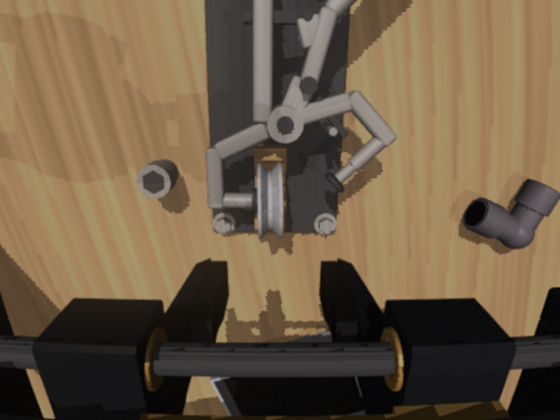

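```bash
python3 -m inch '[[[130,-0.001,-0.001,0.03,1,0,0],[130,0,0,0.03,0,0,0],[130,0,0,0.02,0,0,0],[130,0,0,0,0,0,0]]]'|grep -v eef
python3 - <<'E'
from go import *
go(W([61.5,-11.5,63]))
im=snap("wrist","w12.png")
for d in arm.pinpoint("wrist","pulley_center")[:2]: print(np.round(d["pixel"]),round(d["conf"],2),inv(atz("wrist",d["pixel"],48 )))
E
```

```text
time: 13.92
tool_pos: [499.4, -80.0, 89.0]
wrist_force: [-1.0, 0.3, 0.2]
gripper_width: 43.1
t 13.92 tcp [499.4 -80.   89. ] q [0.768 0.641 0.002 0.006] F [-1.   0.3  0.2] w 43.1
pliers xy [63.9 -3.4] toolz [ 0.01  -0.007 -1.   ] ty ang -10.3 q [-0.39  0.44  1.75 -0.    0.94 -0.21]
shift m [ 0.0025 -0.0084  0.0259] rows 0.6
turn [ 0.6  0.3 -0.1]
[261. 240.] 0.85 [65.1 -9. ]
```

View pics/w12.png

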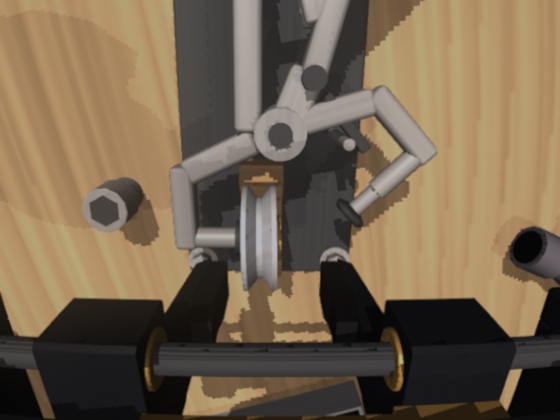

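```bash
python3 -m inch '[[[130,0,-0.007,0,0.6,0,0],[130,0,-0.002,0.012,0,0,0],[130,0,0,0,0,0,0]]]'|grep -v eef
python3 go.py 62 -11 63
```

```text
time: 14.27
tool_pos: [493.7, -79.8, 84.0]
wrist_force: [-0.2, 0.2, -1.1]
gripper_width: 43.1
t 14.27 tcp [493.7 -79.8  84. ] q [0.768 0.641 0.    0.007] F [-0.2  0.2 -1.1] w 43.1
pliers xy [64.8 -9.1] toolz [ 0.009 -0.01  -1.   ] ty ang -10.3 q [-0.39  0.44  1.77 -0.01  0.93 -0.21]
shift m [ 0.0029 -0.0022  0.021 ] rows 0.5
turn [ 0.6  0.4 -0. ]
```

```bash
python3 -m inch '[[[130,0.001,-0.003,0.012,0.6,0.4,0],[130,0,-0.001,0.009,0,0,0],[130,0,0,0,0,0,0]]]'|grep -v eef
python3 go.py 62 -11 63;python3 - <<'E'
from go import *
snap("wrist","w13.png")
E
```

```text
time: 14.52
tool_pos: [491.1, -78.7, 64.6]
wrist_force: [-0.8, 0.4, 0.0]
gripper_width: 42.9
t 14.52 tcp [491.1 -78.7  64.6] q [0.768 0.641 0.001 0.002] F [-0.8  0.4  0. ] w 42.9
pliers xy [ 64.1 -11.8] toolz [ 0.004 -0.002 -1.   ] ty ang -10.3 q [-0.39  0.47  1.78 -0.    0.89 -0.21]
shift m [0.0021 0.0008 0.0016] rows 0.1
turn [ 0.2  0.1 -0. ]
```

View pics/w13.png

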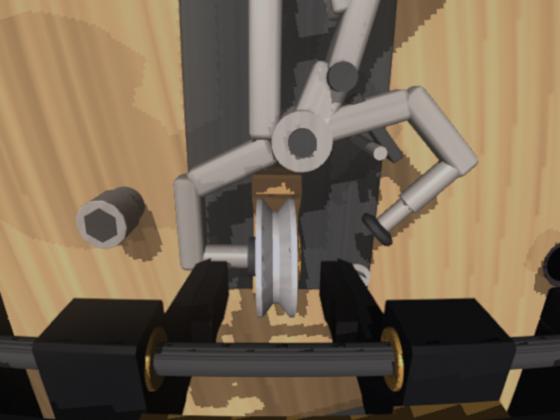

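```bash
python3 -m inch '[[[130,0.0005,0.002,0.001,0,0,0],[180,0,0,0,0,0,0],[195,0,0,0,0,0,0],[215,0,0,0,0,0,0],[215,0,0,0,0,0,0]]]' 8|grep -v eef
python3 -m inch '[[[215,0,0,0,0,0,0],[215,0,0,0,0,0,0]]]' 8|grep -v eef; python3 go.py 62 -11 63
```

```text
time: 14.98
tool_pos: [494.3, -78.9, 65.0]
wrist_force: [-0.5, -0.2, -0.5]
gripper_width: 18.7
time: 15.15
tool_pos: [494.3, -78.8, 65.1]
wrist_force: [-0.8, 0.1, -1.2]
gripper_width: 18.3
t 15.15 tcp [494.3 -78.8  65.1] q [0.768 0.641 0.001 0.003] F [-0.8  0.1 -1.2] w 18.3
pliers xy [63.7 -8.6] toolz [ 0.006 -0.003 -1.   ] ty ang -10.3 q [-0.39  0.47  1.77 -0.    0.89 -0.21]
shift m [ 0.0017 -0.0024  0.0021] rows 0.1
turn [ 0.4  0.1 -0. ]
```

```bash
python3 -m inch '[[[255,0,0,0,0,0,0],[255,0,0,-0.004,0,0,0],[255,0,0,-0.008,0,0,0],[255,0,0,-0.012,0,0,0],[255,0,0,-0.02,0,0,0]]]' 25|grep -v eef
python3 -m inch '[[[255,0,0,-0.03,0,0,0],[255,0,0,-0.03,0,0,0],[255,0,0,0,0,0,0]]]'|grep -v eef
python3 - <<'E'
from go import *
st();snap("wrist","w14.png")
E
```

```text
time: 15.57
tool_pos: [492.7, -78.2, 108.5]
wrist_force: [0.4, 0.7, -0.7]
gripper_width: 17.5
time: 15.82
tool_pos: [493.2, -78.3, 175.5]
wrist_force: [0.5, 0.2, -1.1]
gripper_width: 18.0
t 15.82 tcp [493.2 -78.3 175.5] q [0.768 0.641 0.001 0.002] F [ 0.5  0.2 -1.1] w 18.0
```

View pics/w14.png

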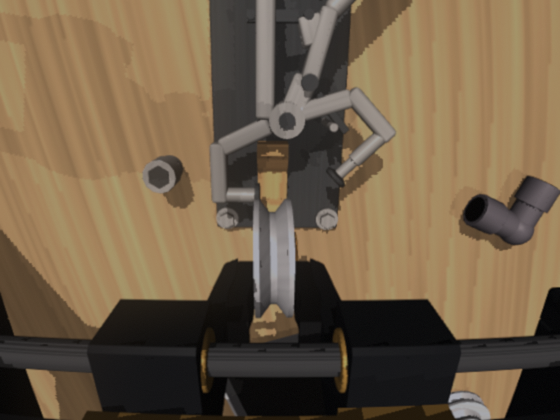

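```bash
python3 - <<'E'
from go import *
a=cv2.imread("pics/top0.png");cv2.imwrite("pics/tr.png",cv2.resize(a[205:295,340:430],None,fx=6,fy=6,interpolation=cv2.INTER_CUBIC))
E
python3 -m inch '[[[255,-0.035,0,0,0,0,3.5],[255,-0.037,0,0,0,0,3.5],[255,-0.037,0,0,0,0,3.5],[255,-0.03,0,0,0,0,3],[255,0,0,0,0,0,0]]]'|grep -v eef
python3 - <<'E'
from go import *
st();snap("wrist","w15.png")
for c in("wrist",):
  for d in arm.pinpoint(c,"tray_floor")[:2]: print(np.round(d["pixel"]),round(d["conf"],2),atz(c,d["pixel"],6))
E
```

```text
time: 16.28
tool_pos: [452.6, -214.2, 169.9]
wrist_force: [0.4, -0.0, -1.9]
gripper_width: 17.6
t 16.28 tcp [ 452.6 -214.2  169.9] q [ 0.839  0.544 -0.    -0.001] F [ 0.4 -0.  -1.9] w 17.6
[341. 271.] 0.95 [ 478.64930254 -317.38761664    6.        ]
```

View pics/tr.png

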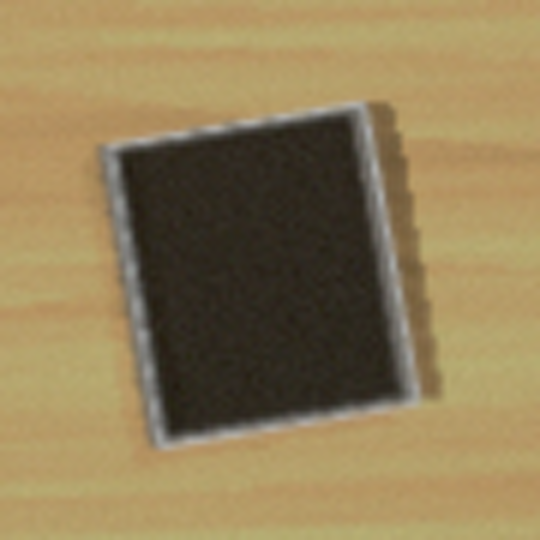

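View pics/w15.png

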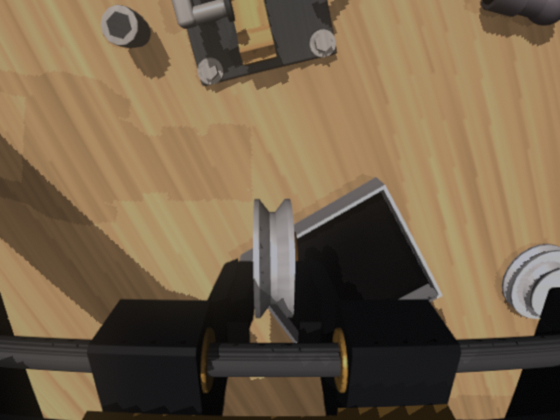

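Run:
```python
from go import *
f=lambda x,y:[340+(x+.5)/6-.5,205+(y+.5)/6-.5]
C=np.array([atz("top",f(*p),28) for p in((101,146),(363,102),(417,403),(160,446))]);print(C.round(0),C.mean(0).round(1))
go([486,-322,110],-30)
```

```text
[[ 542. -242.   28.]
 [ 560. -372.   28.]
 [ 412. -393.   28.]
 [ 395. -266.   28.]] [ 477.3 -318.3   28. ]
t 16.38 tcp [ 453.6 -210.9  169.9] q [ 0.838  0.546  0.    -0.002] F [-0.4  1.3 -0.9] w 17.9
pliers xy [200.8 -25.2] toolz [-0.002  0.004 -1.   ] ty ang -23.8 q [-0.67  0.33  1.67  0.    1.15 -0.26]
shift m [-0.0887  0.0748  0.0594] rows 2.1
turn [-0.2 -0.1  6.2]
```

```bash
python3 -m inch '[[[255,-0.03,0.022,0,0,0,3],[255,-0.03,0.024,0,0,0,3],[255,-0.028,0.02,0,0,0,0],[255,0,0.004,0,-3,0,0],[255,0,0,0,-6,0,0]]]'|grep -v eef
python3 -m inch '[[[255,0,0,0,-7,0,0],[255,0,0,0,-7,0,0],[255,0,0,0,-6,0,0],[255,0,0,0,0,0,0]]]'|grep -v eef
python3 - <<'E'
from go import *
go([485,-322,100],-30)
E
```

```text
time: 16.8
tool_pos: [480.1, -319.6, 165.4]
wrist_force: [1.2, 0.7, -3.3]
gripper_width: 17.8
time: 17.13
tool_pos: [480.2, -314.0, 162.2]
wrist_force: [-0.2, 0.8, -2.8]
gripper_width: 17.8
t 17.13 tcp [ 480.2 -314.   162.2] q [0.835 0.489 0.129 0.217] F [-0.2  0.8 -2.8] w 17.8
pliers xy [297.6  19.4] toolz [ 0.428 -0.235 -0.873] ty ang -29.4 q [-0.86  0.28  1.85  0.33  0.55 -0.59]
shift m [-0.0049 -0.0233  0.0582] rows 1.4
turn [29.2 -0.4  0.6]
```

```bash
python3 -m inch '[[[255,-0.003,-0.012,0.03,0,0,0],[255,-0.002,-0.011,0.028,0,0,0],[255,0,0,0,0,0,0]]]'|grep -v eef
python3 - <<'E'
from go import *
go([485,-322,58],-30)
snap("wrist","w16.png");snap("side","s16.png")
E
```

```text
time: 17.38
tool_pos: [487.5, -319.1, 100.0]
wrist_force: [-0.3, 1.1, -2.6]
gripper_width: 17.9
t 17.38 tcp [ 487.5 -319.1  100. ] q [0.834 0.492 0.13  0.214] F [-0.3  1.1 -2.6] w 17.9
pliers xy [301.3  27.5] toolz [ 0.427 -0.229 -0.875] ty ang -29.1 q [-0.86  0.4   1.88  0.44  0.42 -0.71]
shift m [-0.004  -0.021   0.0363] rows 0.9
turn [29.  -0.6  1. ]
```

View pics/w16.png

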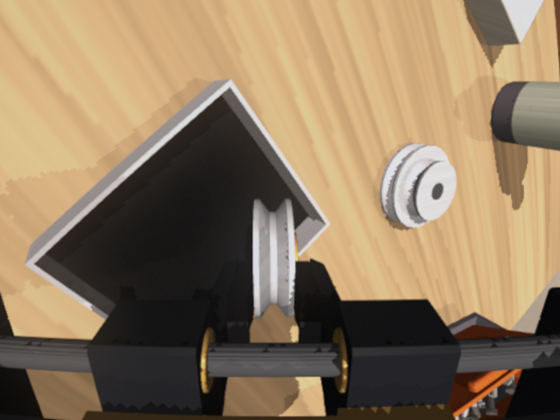

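View pics/s16.png

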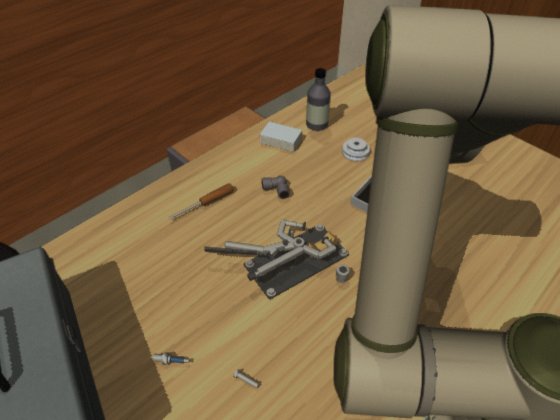

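Run:
```python
from go import *
# tray corners check by wrist
for p in((230,82),(327,223),(28,264)): print(atz("wrist",p,28).round(1))
o=arm.get_obs();R=Ro.from_quat(o["eef_rot"])
for q in((0,-9,47),(0,9,47),(0,0,17)): print((o["tool_pos"]+R.apply(q)).round(1))
for q in((485,-322,58),(485,-322,51)): print((R.inv().apply(np.array(q)-o["tool_pos"])).round(1))
print(R.inv().apply([0,0,-1]).round(3))
```

```text
[ 542.6 -250.4   28. ]
[ 559.9 -378.2   28. ]
[ 393.9 -270.8   28. ]
[ 502.  -327.6   59. ]
[ 515.7 -335.2   67.8]
[ 495.9 -324.4   89.6]
[ -3.3 -24.8  39.2]
[ -3.3 -28.2  45.3]
[-0.004 -0.49   0.872]
```

```bash
python3 -m inch '[[[255,-0.001,-0.01,0.018,0,0,0],[255,0,-0.009,0.016,0,0,0],[255,0,0,0,0,0,0]]]'|grep -v eef; python3 -m inch '[[[255,0,-0.001,0.002,0,0,0],[255,0,-0.0015,0.0025,0,0,0]]]'|grep -v eef
```

```text
time: 17.73
tool_pos: [492.4, -322.0, 70.9]
wrist_force: [-0.2, 1.0, -2.7]
gripper_width: 18.0
time: 17.9
tool_pos: [494.4, -322.5, 69.3]
wrist_force: [0.2, 0.7, -0.8]
gripper_width: 17.9
```

```bash
python3 -m inch '[[[255,0,-0.008,0.006,0,0,0],[255,0,-0.006,0.006,0,0,0],[255,0,0,0,0,0,0]]]'|grep -v eef; python3 go.py 300 20 50
python3 - <<'E'
from go import *
o=arm.get_obs();R=Ro.from_quat(o["eef_rot"])
for q in((0,-9,47),(0,9,47)): print((o["tool_pos"]+R.apply(q)).round(1))
E
```

```text
time: 18.15
tool_pos: [491.2, -320.5, 56.2]
wrist_force: [0.2, 1.8, -2.4]
gripper_width: 17.8
t 18.15 tcp [ 491.2 -320.5   56.2] q [0.829 0.494 0.135 0.224] F [ 0.2  1.8 -2.4] w 17.8
pliers xy [302.   31.4] toolz [ 0.445 -0.238 -0.863] ty ang -28.4 q [-0.86  0.49  1.91  0.64  0.3  -0.94]
shift m [-0.0016 -0.013  -0.0004] rows 0.3
turn [ 30.1   4.7 -17.7]
[ 505.3 -328.    11.1]
[ 518.9 -335.4   20.2]
```

```bash
python3 -m inch '[[[255,0,-0.002,0.0015,0,0,0],[255,0,-0.0015,0.001,0,0,0]]]'|grep -v eef; python3 -m inch '[[[255,0,-0.001,0.001,0,0,0],[255,0,-0.001,0.001,0,0,0]]]'|grep -v eef
```

```text
time: 18.32
tool_pos: [490.7, -320.4, 54.7]
wrist_force: [-0.1, -0.6, -1.6]
gripper_width: 17.8
time: 18.48
tool_pos: [490.7, -320.5, 53.2]
wrist_force: [0.0, 0.2, -0.6]
gripper_width: 18.2
```

```bash
python3 -m inch '[[[255,0,-0.001,0.001,0,0,0],[255,0,-0.001,0.001,0,0,0]]]'|grep -v eef; python3 -m inch '[[[255,0,-0.001,0.001,0,0,0]]]'|grep -v eef;python3 -m inch '[[[255,0,-0.001,0.001,0,0,0]]]'|grep -v eef
python3 - <<'E'
from go import *
snap("wrist","w17.png"); o=arm.get_obs();R=Ro.from_quat(o["eef_rot"]);print(o["tool_pos"],R.apply([0,0,1]),(o["tool_pos"]+R.apply((0,-9,47))).round(1))
E
```

```text
time: 18.65
tool_pos: [490.3, -320.4, 50.9]
wrist_force: [-1.7, 0.2, 3.3]
gripper_width: 17.9
time: 18.73
tool_pos: [490.4, -320.8, 50.4]
wrist_force: [-6.8, 4.3, 14.9]
gripper_width: 18.0
time: 18.82
tool_pos: [490.6, -321.1, 50.4]
wrist_force: [-8.8, 6.1, 17.3]
gripper_width: 17.6
[ 490.55271582 -321.01323276   50.34145441] [ 0.45250017 -0.24483177 -0.85749694] [ 505.  -328.9    5.4]
```

View pics/w17.png

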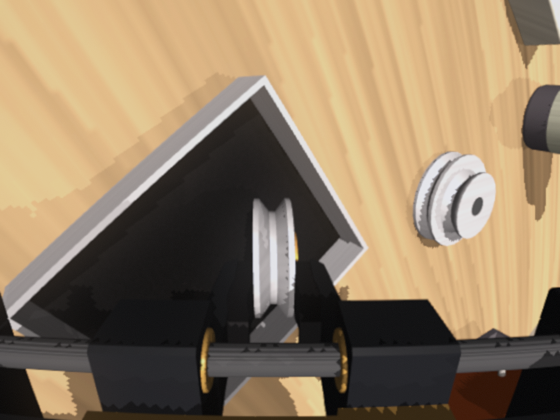

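```bash
python3 -m inch '[[[255,0,0.0005,-0.001,0,0,0],[255,0,0,0,0,0,0]]]' 6|grep -v eef; python3 -m inch '[[[190,0,0,0,0,0,0],[180,0,0,0,0,0,0],[170,0,0,0,0,0,0]]]' 6|grep -v eef;  python3 - <<'E'
from go import *
snap("wrist","w18.png")
E
```

```text
time: 19.03
tool_pos: [490.6, -321.1, 52.0]
wrist_force: [-0.1, -0.2, -0.6]
gripper_width: 17.8
time: 19.28
tool_pos: [490.7, -321.3, 52.0]
wrist_force: [1.4, -0.0, 0.1]
gripper_width: 29.0
```

View pics/w18.png

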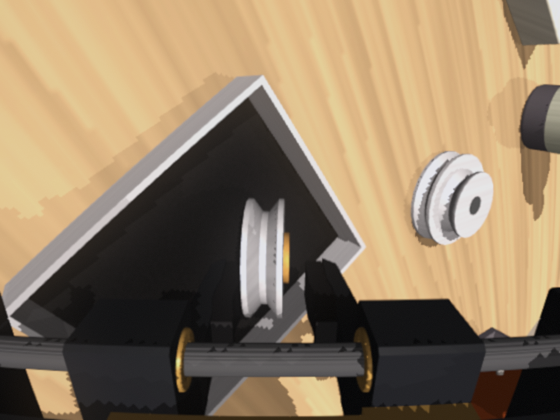

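```bash
python3 -m inch '[[[150,0,0,0,0,0,0],[130,0,0,0,0,0,0],[110,0,0,0,0,0,0],[90,0,0,0,0,0,0],[75,0,0,0,0,0,0]]]' 6|grep -v eef; python3 -m inch '[[[55,0,0,0,0,0,0],[35,0,0,0,0,0,0],[15,0,0,0,0,0,0],[0,0,0,0,0,0,0],[0,0,0,0,0,0,0]]]' 6|grep -v eef;  python3 - <<'E'
from go import *
snap("wrist","w19.png")
E
```

```text
time: 19.75
tool_pos: [490.7, -321.3, 51.7]
wrist_force: [-0.3, 0.8, -0.2]
gripper_width: 60.4
time: 20.17
tool_pos: [490.6, -321.1, 51.5]
wrist_force: [-0.8, 1.5, 0.3]
gripper_width: 87.9
```

View pics/w19.png

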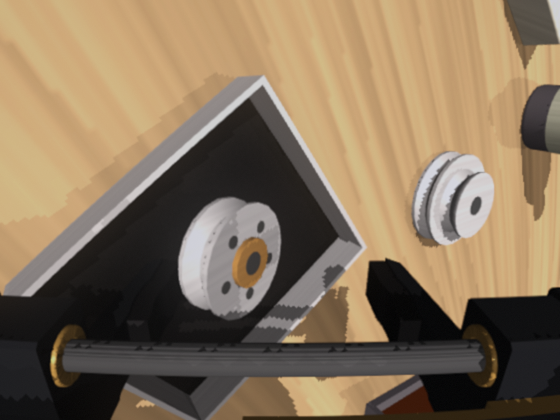

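```bash
python3 -m inch '[[[0,0,0,-0.006,0,0,0],[0,0,0,-0.006,0,0,0],[0,0,0,-0.008,0,0,0],[0,0,0,-0.01,0,0,0],[0,0,0,-0.015,0,0,0]]]' |grep -v eef; python3 -m inch '[[[0,0,0,-0.025,0,0,0],[0,0,0,-0.035,0,0,0],[0,0,0,-0.035,0,0,0],[0,0,0,-0.035,0,0,0],[0,0,0,0,0,0,0]]]'|grep -v eef;  python3 - <<'E'
from go import *
snap("wrist","w20.png");snap("top","t20.png")
E
```

```text
time: 20.63
tool_pos: [468.7, -309.2, 91.4]
wrist_force: [-0.0, -0.7, 0.8]
gripper_width: 88.2
time: 21.05
tool_pos: [404.9, -275.0, 211.9]
wrist_force: [0.4, -0.9, 0.2]
gripper_width: 88.4
```

View pics/w20.png

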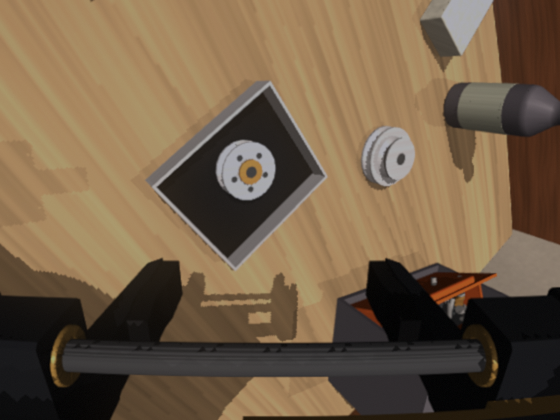

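View pics/t20.png

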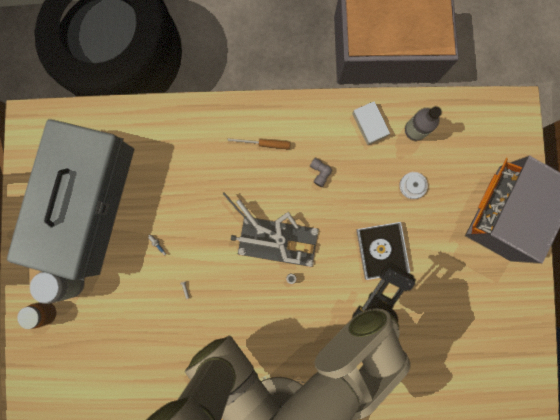

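```bash
python3 -m inch '[[[0,0,0,-0.01,0,0,0],[0,0,0,0,0,0,0],[0,0,0,0,0,0,0],[0,0,0,0,0,0,0]]]'|grep -v eef
python3 - <<'E'
from go import *
for n in("pulley_center","tray_floor","socket","elbow","step_pulley"):
  d=arm.pinpoint("top",n)
  if d: print(n,np.round(d[0]["pixel"],1),round(d[0]["conf"],2))
a=cv2.imread("pics/t20.png");b=cv2.cvtColor(arm.grab_frame("top"),cv2.COLOR_RGB2BGR)
print(cv2.absdiff(a,b)[225:265,362:402].mean()); st()
print(arm.close_job())
E
```

```text
time: 21.48
tool_pos: [400.5, -271.9, 212.8]
wrist_force: [-0.1, -1.2, 0.1]
gripper_width: 88.2
pulley_center [378.3 252. ] 0.79
tray_floor [382.9 251.9] 0.79
socket [291.2 278.2] 0.57
elbow [323.4 173. ] 0.73
step_pulley [414.7 184.6] 0.91
2.5485416666666665
t 21.78 tcp [ 400.5 -272.   213.5] q [0.829 0.493 0.134 0.226] F [ 0.2 -0.4  0.1] w 88.1
the job is handed in; nothing more can be done
None
```

The bush is pressed home and the pulley is lying flat in the parts tray. The job was handed in at 21.8 s of the 72 s allowed.

- **Squeezing:** I pushed the lever handle in with closed fingers until the force dropped to zero and the handle snapped over. It stayed locked with the fingers clear of it, at y about 10 mm in the pliers' frame. The highest force I read while pushing was about 9 N, against the 16 N limit.
- **Release:** I pushed the release tail from its inner side and the lever sprang fully open. The wrist picture showed the lever grip back near its starting position.
- **Bush:** Before lifting, the picture of the bush matched the flange standing 3 mm off the pulley face, which is home. It did not match the 7.5 mm it would stand if unpressed.
- **Pulley:** I gripped it by the rim above the jaws and lifted it out. I set its edge on the tray floor, tilted about 30°, and let it lie down on an opening finger, bush up. That contact briefly reached about 20 N at the wrist, so I eased off before opening.
- **Last checks:** The pulley lies inside the tray near its centre, and two pictures about half a second apart showed no movement. The socket, elbow and step pulley are where they were. The screwdriver, bolt and spark plug look unmoved in the top view, but I did not measure them. The open gripper is clear of everything.
- **Disagreement:** My two final estimates of the tray centre, from the top and wrist cameras, differed by about 6 mm. I used a value in between, which left ample room.

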